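# Tip the tall carton over and shove it under the low shelf

## Robot

A 6-joint arm with a two-finger parallel gripper is mounted at the origin on the work surface. World frame = base frame: x ahead of the robot, y to its left, z up, the work surface at z = 0. Lengths are in m, angles in rad, forces in N, time in s.
With the tool pointing down it reaches from about 0.35 to 0.775 m from the base axis. Payload 5.5 kg.
Tool frame: the origin (TCP) lies at the very end of the fingers, on their centre line; the grasp point (between the pads) lies 19 mm behind it; z points along the fingers, y is the line along which they close (so a half turn about z gives the same grasp; the last joint's range is limited). The gripper opens to 85 mm and grips with 20 to 120 N. Pads are 22 mm wide; open, the fingers measure 114 mm over their backs; the gripper's body (76 mm by 85 mm) begins 54 mm behind the grasp point. The pads swing forward as they close: fully open they stand 13 mm farther back than shut.
Start: joints at [0.985, 0.313, 0.046, 1.304, 0, 1.431], TCP at [0.248, 0.519, 0.231] pointing down, gripper open.
Joint ranges: [-2.76, 2.76], [-0.86, 1.69], [-1.03, 1.26], [-2.2, 2.34], [-1.47, 1.5], [-3.14, 3.14]. Speed limits (rad/s): [2.57, 2.57, 3.14, 3.14, 3.14, 3.14].

## Interface

Orientations are given as a unit quaternion [w, x, y, z].
In Python, from station import env gives the robot as it stands.
- The arm moves only by the tool apply_moves, never from a script. Its argument "steps" is one flat list of numbers, 6 for each row, row after row: the shift along the tool's x, y, z in mm, then the turn, a rotation vector about the tool's x, y, z in rad. In form: [tx, ty, tz, ax, ay, az, tx, ty, tz, ax, ay, az, ...]. A call has 1 to 12 rows; each row shifts and turns the commanded pose from where the row before left it, along the tool's axes as they then stand; what a row does not reach is not made up. A row lasts 1/8 s, in which the tool goes at most 62.5 mm and 10.7 degrees, less where a joint would pass 70% of its speed; a pose out of reach is approached as far as the arm can. A call with a gripper value outside its range is refused whole. "jaw" is the finger opening in mm, from 0 to 85.4, set as the call begins (left out, the last holds). The fingers move at their own pace and stop on an object; "newtons" is the grip in N (left out, the last holds). Time passes only in rows, so rows that do not move let the fingers close. It gives the time, the measured TCP pose, the force, the opening and the grip force at its end, in the units of the state.
- env.observe(): the state, without advancing time (a new reading comes with each control period).
- env.grab_frame(name): name is "scene" or "top"; returns (picture, depth): 400x640x3 uint8, blue, green, red; 400x640 float32, m along the optical axis (not along the pixel's ray), 0 where there is no reading.
- env.get_calibration(name): a dict with "fov_y" (degrees; the focal length in pixels is half the picture's height over the tangent of half this angle, whatever the lens; pixels are square), "cx", "cy" (the principal point, pixels), "k1" (the pictures are not rectified: a ray, as slopes to the right and down, at radius r is drawn at 1 + k1 r^2 times it, then the intrinsics apply), "origin" and "orientation" of the camera in the world. Camera axes: x right, y up, looking along -z (the intrinsics and any distortion apply to the point x, -y, -z); pixel columns grow to the right and rows downward; lengths in m; the calibration is good to about 2 mm. A picture is of the moment at which its call begins. get_calibration takes no time and is no camera call.
- env.sign_off(): hands the job in; it is judged then, once.
The state is a dict: "clock": time; "joints": joint angles; "joint_velocities": joint speeds; "effort": joint torques, N m; "tcp_pos": TCP position; "eef_rot": TCP orientation; "contact_force": force on the tool from outside, world axes, zero at the start; "wrist_torque": the same for the moment, N m; "finger_gap": finger opening in m; "gripper_force": force on a finger pad.
Only numpy, scipy, OpenCV 4.12 (cv2) and the standard library are available. Lean on these libraries where they do the work, as an engineer would, in place of code of your own. Each camera call takes 0.05 s, during which the arm holds its last target. There are 200 camera calls.

## Task

The tall cardboard carton is too high for the low wooden shelf. Without gripping or lifting it, push it over towards the shelf so that it lies flat on its broad side with its top end towards the shelf, then push it along the table into the empty bay until its top end sits flush against the wooden strip at the back. Leave the shelved carton and everything else where they are.

Things in the scene. Friction and masses are not known exactly. Their poses are not given: they have to be found in the camera images.
- shelf: Fixed low shelf of light wood on the table, with two bays side by side. Origin: on the table, in the middle of the EMPTY bay; x points from the open front into the bay, y left when looking in, z up. The bay spans y -70 to +70 mm between 15 mm uprights and x -60 to +60 mm, 66 mm high under a 12 mm board (top at 78 mm). The second bay, centred on y = -155 mm, holds another carton.
- mouth (a point): middle of the empty bay's open front edge, on the table (60 mm before the shelf's origin).
- stop (a point): middle of the front face of the wooden strip at the back of the empty bay, at the strip's top edge: 20 mm above the table, 60 mm behind the shelf's origin. Above the strip the back is open.
- carton: The tall closed cardboard carton, loose, 170 mm tall, 90 wide, 50 deep, 0.25 to 0.5 kg. Origin: centre of its bottom end; z to the top end, x along the depth, y along the width. Starts upright, 280 to 330 mm before the shelf's origin, up to 20 mm beside the bay's middle line, x pointing into the bay within 0.15 rad. Lying flat as wanted, its x points down.
- carton_center (a point): middle of the tall carton: 85 mm from both ends, 85 mm above the table when upright, 25 mm when lying flat.
- carton_top (a point): centre of the top end face of the tall carton. A push of a few newtons here at the rear broad face tips the carton about its front bottom edge; once the top has gone some 50 mm forward it falls by itself. Lying, it is 50 mm high and slides under a push of a few newtons.
- small_carton: bystander: short upright cardboard carton 95 mm tall, 70 x 45 mm; origin at the centre of its underside. Leave alone.
- shelved_carton: bystander: cardboard carton lying in the second bay, 138 mm long, 90 mm wide, 50 mm high; it sticks out some 20 mm from the front of the shelf; origin at the centre of its underside. Leave alone.
- tape_roll: bystander: roll of paper tape, 84 mm across, 24 mm high, lying on the shelf board; origin at the centre of its underside. Leave alone.
- jar: bystander: glass jar with a steel cap, 52 mm across, 70 mm tall; origin at the centre of its underside. Leave alone.
- mug: bystander: white mug 76 mm across, 85 mm tall, with a handle; origin at the centre of its underside. Leave alone.
- screwdriver: bystander: black-handled screwdriver lying on the table about 25 mm high; origin at the middle of its underside. Leave alone.

How it is judged:
By the outcome, as a careful person would: the job done as asked, in the order asked, and still so for the second after the job is handed in, with the robot touching nothing.
It also fails if it takes over 72 s, if anything falls off the work surface, if the arm or the gripper's body presses on something with over 40 N, if the wrist force passes 120 N, or if a joint passes its speed limit or range.

## Working session

There is one attempt and no reset: what is moved stays moved. The work goes in short steps, Python scripts to look and compute and a tool call to move; the robot and the scene stay as the last step left them, time stands still between calls to the robot, and variables do not carry over. Pictures are saved under pics/ and viewed, at most 10 in all, crops included, and the job is handed in when it is done.

Besides the shell and the picture viewer there is one more tool, called as name(argument=value, ...) on one line, values as JSON. apply_moves: Moves the arm, as the interface text tells. Its arguments: {"type":"object","properties":{"steps":{"type":"array","items":{"type":"number"}},"jaw":{"type":"number"},"newtons":{"type":"number"}},"required":["steps"]}

```bash
mkdir -p pics; cat > h.py <<'E'
import numpy as np, cv2
from scipy.spatial.transform import Rotation as R
from station import env
def pts(name,d):
    c=env.get_calibration(name); h,w=d.shape
    f=h/2/np.tan(np.radians(c['fov_y'])/2)
    K=np.array([[f,0,c['cx']],[0,f,c['cy']],[0,0,1.]])
    u,v=np.meshgrid(np.arange(w),np.arange(h))
    p=np.stack([u,v],-1).reshape(-1,1,2).astype(float)
    n=cv2.undistortPoints(p,K,np.array([c['k1'],0,0,0.])).reshape(h,w,2)
    P=np.stack([n[...,0]*d,-n[...,1]*d,-d],-1)
    q=c['orientation']; M=R.from_quat([q[1],q[2],q[3],q[0]]).as_matrix()
    P=P@M.T+np.array(c['origin']); P[d==0]=np.nan
    return P
E
python3 - <<'E'
from h import *
for n in('scene','top'):
    i,d=env.grab_frame(n); cv2.imwrite(f'pics/{n}0.png',i); np.save(f'{n}0.npy',d)
    print(n,env.get_calibration(n),(d==0).mean())
print(env.observe())
E
```

```text
scene {'fov_y': 52.026987688484425, 'cx': 314.6717216168986, 'cy': 206.97917432780704, 'k1': -0.009774082602916618, 'origin': array([1.27853982, 0.63953244, 0.87098465]), 'orientation': array([0.3272729 , 0.1724281 , 0.40727227, 0.8350391 ])} 0.00393359375
top {'fov_y': 53.39968472130826, 'cx': 316.17499052463126, 'cy': 200.26846217753513, 'k1': -0.07705157190632123, 'origin': array([ 0.46318018, -0.05507672,  1.23317434]), 'orientation': array([-0.69992323, -0.04376191,  0.03611479,  0.71196074])} 0.00393359375
{'clock': 0.1, 'joints': array([9.85388316e-01, 3.13906552e-01, 4.50882868e-02, 1.30360438e+00,
       3.15621990e-05, 1.43119640e+00]), 'joint_velocities': array([ 0.00023336, -0.00058549,  0.00270312,  0.00010553, -0.00059089,
       -0.00116251]), 'effort': array([ 2.22003961e-03, -4.81726313e+01,  2.99243367e+01,  1.27906559e-02,
       -1.67527519e-04, -1.18772064e-05]), 'tcp_pos': array([0.24767723, 0.5184157 , 0.23050695]), 'eef_rot': array([-3.03114557e-04,  2.21062687e-01,  9.75259261e-01, -7.54715399e-04]), 'contact_force': array([ 0.69393403, -0.17624341, -0.9074445 ]), 'wrist_torque': array([-0.00546366, -0.00922524, -0.02528066]), 'gripper_force': 0.0, 'finger_gap': 0.08502504056016476}
```

View pics/scene0.png

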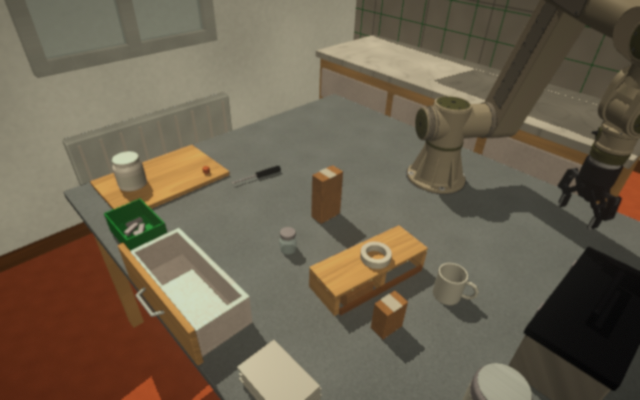

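View pics/top0.png

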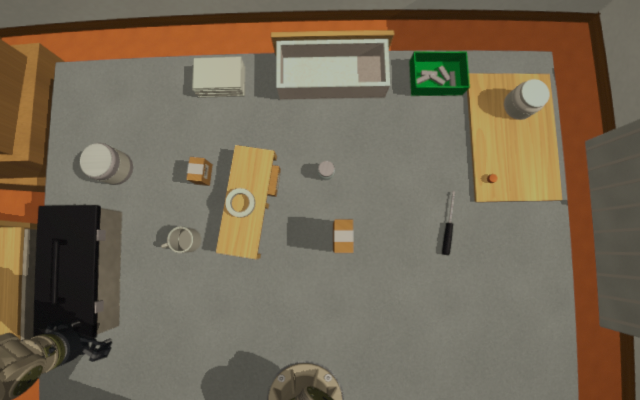

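The scene view has the tall carton at (327,195), the shelf at (370,268) and the jar at (288,240). In the top view the carton is at (344,236), and the shelf at (245,200) has its open front facing right (−y). The shelved carton sticks out at (273,180), so the empty bay is the lower, nearer one.

```bash
python3 - <<'E'
from h import *
d=np.load('top0.npy'); P=pts('top',d); u,v=np.meshgrid(np.arange(640),np.arange(400))
def rect(x0,x1,y0,y1,z0,z1):
    m=(u>x0)&(u<x1)&(v>y0)&(v<y1)&(P[...,2]>z0)&(P[...,2]<z1)
    q=P[m]; r=cv2.minAreaRect((q[:,:2]*1000).astype(np.float32)); 
    return m.sum(),np.round(r[0],1),np.round(r[1],1),round(r[2],2),np.round(cv2.boxPoints(r)).tolist(),np.median(q[:,2])
print('shelf',rect(205,285,140,265,.070,.085))
print('carton',rect(320,370,205,265,.155,.185))
print('shelved',rect(262,290,160,205,.035,.06))
print('jar',rect(310,345,155,185,.05,.085))
print('mug',rect(155,205,220,260,.06,.1))
print('screw',rect(430,460,185,260,.01,.04))
print('table z',np.median(P[260:300,330:420,2]))
# shelf via scene
P=pts('scene',np.load('scene0.npy'))
print('shelf s',rect(300,435,225,312,.072,.083)); print('carton s',rect(305,350,160,225,.162,.18))
i=cv2.imread('pics/top0.png'); cv2.imwrite('pics/crop.png',cv2.resize(i[130:280,200:380],None,fx=4,fy=4))
E
```

```text
shelf (np.int64(4060), array([596.6, 165.8]), array([122.2, 326.2]), 80.28, [[426.0, 133.0], [747.0, 78.0], [768.0, 199.0], [446.0, 254.0]], np.float64(0.0765693687080139))
carton (np.int64(637), array([ 488.5, -117.3]), array([48.5, 88.4]), 88.82, [[444.0, -141.0], [532.0, -143.0], [533.0, -94.0], [445.0, -92.0]], np.float64(0.16836195405995147))
shelved (np.int64(230), array([646.7,  87.6]), array([ 22. , 121.6]), 81.03, [[585.0, 86.0], [705.0, 67.0], [708.0, 89.0], [588.0, 108.0]], np.float64(0.04833309259571317))
jar (np.int64(194), array([690.2, -74.5]), array([45. , 43.6]), 52.4, [[659.0, -79.0], [694.0, -106.0], [721.0, -70.0], [687.0, -43.0]], np.float64(0.06805333984474105))
mug (np.int64(258), array([488.3, 366. ]), array([97.5, 73.2]), 74.91, [[440.0, 328.0], [511.0, 309.0], [536.0, 404.0], [466.0, 423.0]], np.float64(0.07790752043833782))
screw (np.int64(303), array([ 525.6, -452.6]), array([ 23.8, 197.2]), 79.07, [[427.0, -446.0], [620.0, -483.0], [625.0, -460.0], [431.0, -422.0]], np.float64(0.02001922350961216))
table z nan
shelf s (np.int64(3284), array([607.3, 225. ]), array([243.6, 329.3]), 80.29, [[424.0, 133.0], [749.0, 77.0], [790.0, 317.0], [466.0, 373.0]], np.float64(0.07929484369490053))
carton s (np.int64(317), array([ 489.9, -115.4]), array([52.8, 91.8]), 88.4, [[443.0, -141.0], [535.0, -143.0], [537.0, -90.0], [445.0, -88.0]], np.float64(0.1713155851720609))
```

View pics/crop.png

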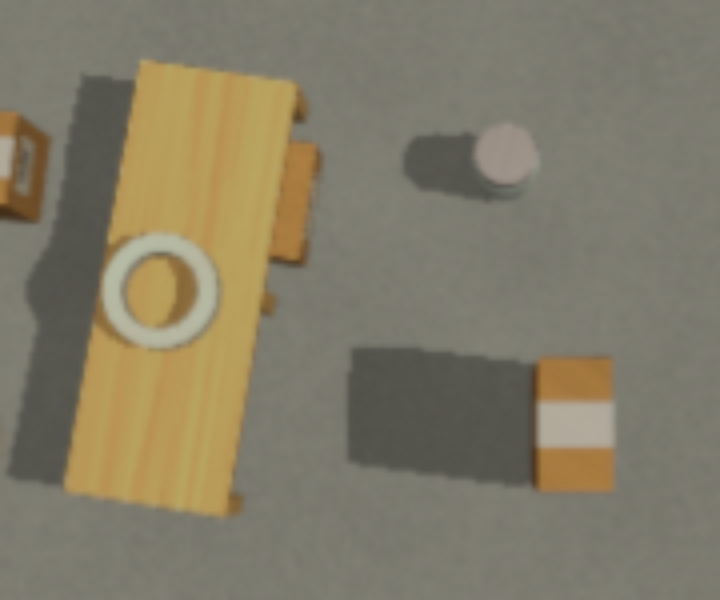

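apply_moves(steps=[0, 0, -50, 0, 0, 0.164, 0, 0, -50, 0, 0, 0.164, 0, 0, 0, 0, 0, 0.164, 0, 0, 0, 0, 0, 0.164, 0, 0, 0, 0, 0, 0.164, 0, 0, 0, 0, 0, 0.165, 0, 0, 0, 0, 0, 0.165, -40, 14.3, 0, 0, 0, 0, -40, 14.3, 0, 0, 0, 0, -40, 14.3, 0, 0, 0, 0, -40, 14.3, 0, 0, 0, 0, -40, 14.3, 0, 0, 0, 0], jaw=45)

```text
clock: 1.6
tcp_pos: [0.3145, 0.3157, 0.3309]
eef_rot: [0.0, 0.716, 0.698, -0.0]
contact_force: [-0.0, -0.1, 0.0]
finger_gap: 0.0451
gripper_force: 0.0
```

apply_moves(steps=[-43, 15.4, 0, 0, 0, 0, -43, 15.4, 0, 0, 0, 0, -43, 15.4, 0, 0, 0, 0, -43, 15.4, 0, 0, 0, 0, -43, 15.4, 0, 0, 0, 0, -43, 15.4, 0, 0, 0, 0, -43, 15.4, 0, 0, 0, 0, -43, 15.4, 0, 0, 0, 0, -43, 15.4, 0, 0, 0, 0, -43, 15.4, 0, 0, 0, 0, -42, 15.4, 0, 0, 0, 0, -40, 15.4, 0, 0, 0, 0])

```text
clock: 3.1
tcp_pos: [0.4865, -0.2008, 0.3308]
eef_rot: [-0.0, 0.716, 0.698, -0.0]
contact_force: [0.3, 0.3, -0.4]
finger_gap: 0.0449
gripper_force: 0.0
```

apply_moves(steps=[0, 0, 36, 0, 0, 0, 0, 0, 36, 0, 0, 0, 0, 0, 36, 0, 0, 0, 0, 0, 36, 0, 0, 0, 0, 0, 36, 0, 0, 0, 0, 0, 0, 0, 0, 0, 10, 0, 0, 0, 0, 0, 10, 0, 0, 0, 0, 0, 10, 0, 0, 0, 0, 0, 8, 0, 0, 0, 0, 0, 4, 0, 0, 0, 0, 0, 4, 0, 0, 0, 0, 0])

```text
clock: 4.6
tcp_pos: [0.4876, -0.1531, 0.1514]
eef_rot: [0.0, 0.716, 0.698, 0.0]
contact_force: [0.1, -0.3, -0.2]
finger_gap: 0.0453
gripper_force: 0.0
```

apply_moves(steps=[5, 0, 0, 0, 0, 0, 5, 0, 0, 0, 0, 0, 5, 0, 0, 0, 0, 0, 5, 0, 0, 0, 0, 0])

```text
clock: 5.1
tcp_pos: [0.488, -0.1331, 0.1513]
eef_rot: [-0.0, 0.716, 0.698, 0.0]
contact_force: [0.7, -0.3, 0.8]
finger_gap: 0.0447
gripper_force: 0.2
```

```bash
python3 - <<'E'
from h import *
i,d=env.grab_frame('scene'); cv2.imwrite('pics/s1.png',cv2.resize(i[120:320,250:450],None,fx=2.5,fy=2.5))
E
```

```text
(no output)
```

View pics/s1.png

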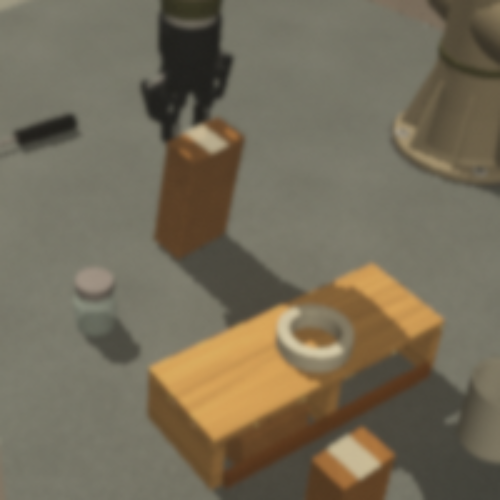

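The carton (crop, about (200,190)) is just starting to tip, with both fingertips on its rear face. I'll keep pushing.

apply_moves(steps=[5, 0, 0, 0, 0, 0, 5, 0, 0, 0, 0, 0, 5, 0, 0, 0, 0, 0, 5, 0, 0, 0, 0, 0, 5, 0, 0, 0, 0, 0, 5, 0, 0, 0, 0, 0, 5, 0, 0, 0, 0, 0, 5, 0, 0, 0, 0, 0, 0, 0, 0, 0, 0, 0, 0, 0, 0, 0, 0, 0, 0, 0, 0, 0, 0, 0, 0, 0, 0, 0, 0, 0])

```text
clock: 6.65
tcp_pos: [0.489, -0.0936, 0.1513]
eef_rot: [0.0, 0.716, 0.698, 0.0]
contact_force: [0.7, 0.8, 0.1]
finger_gap: 0.0453
gripper_force: 0.0
```

```bash
python3 - <<'E'
from h import *
i,d=env.grab_frame('scene'); cv2.imwrite('pics/s2.png',cv2.resize(i[120:320,250:450],None,fx=2.5,fy=2.5))
E
```

```text
(no output)
```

View pics/s2.png

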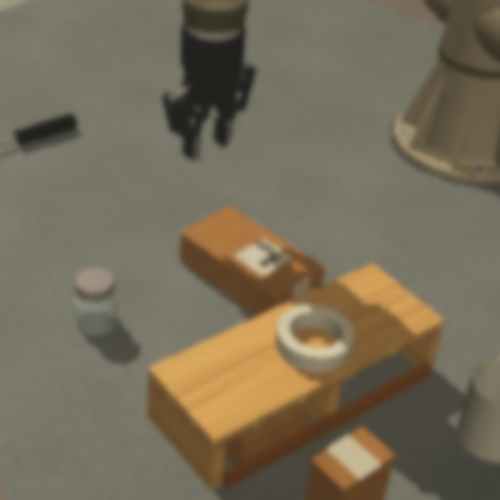

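The carton now lies flat in front of the empty bay, with its top end close to the mouth. Next I'll back off, turn the gripper to the shelf's heading and measure.

apply_moves(steps=[-30, 0, 0, 0, 0, 0.072, -30, 0, 0, 0, 0, 0.072, -20, 0, 0, 0, 0, 0, 0, 0, 0, 0, 0, 0])

```text
clock: 7.2
tcp_pos: [0.4819, -0.1742, 0.1512]
eef_rot: [0.0, 0.765, 0.644, 0.0]
contact_force: [-0.3, -0.4, 0.4]
finger_gap: 0.0453
gripper_force: 0.0
```

```bash
cat >> h.py <<'E'
X=np.array([.1688,.9857]);Y=np.array([-.9857,.1688]);O=np.array([520.2,178.9])
def meas(names=('scene','top')):
    o=env.observe(); t=o['tcp_pos'][:2]*1000-O; print('tcp s',t@X,t@Y,o['tcp_pos'][2],o['clock'])
    for n in names:
        i,d=env.grab_frame(n); P=pts(n,d)*1000; cv2.imwrite(f'pics/{n}_m{o["clock"]:.2f}.png',i)
        S=np.stack([(P[...,:2]-O)@X,(P[...,:2]-O)@Y],-1)
        m=(P[...,2]>43)&(P[...,2]<56)&(S[...,0]>-310)&(S[...,0]<-45 if n=='top' else S[...,0]<100)&(abs(S[...,1])<75)
        hsv=cv2.cvtColor(i,cv2.COLOR_BGR2HSV)
        m&=hsv[...,2]>60
        k,l,st,_=cv2.connectedComponentsWithStats(m.astype(np.uint8)); m=l==1+st[1:,4].argmax()
        r=cv2.minAreaRect(S[m].astype(np.float32)); print(n,m.sum(),np.round(cv2.boxPoints(r)).tolist(),r[1],r[2],np.nanmedian(P[m][:,2]))
E
python3 -c "
from h import *
meas()"
```

```text
tcp s -354.4704808427518 -21.829341405262216 0.15120663533025955 7.2
scene 1064 [[-278.0, 33.0], [-264.0, -62.0], [-92.0, -37.0], [-106.0, 58.0]] (173.18861389160156, 96.51667022705078) 8.278236389160156 51.5658645562595
top 1703 [[-276.0, 31.0], [-263.0, -57.0], [-95.0, -32.0], [-108.0, 56.0]] (169.64633178710938, 89.11714935302734) 8.480728149414062 48.64331916901921
```

apply_moves(steps=[0, -9, 30, 0, 0, 0, 0, -9, 30, 0, 0, 0, 0, 0, 30, 0, 0, 0, 0, 0, 34, 0, 0, 0, 20, 0, 0, 0, 0, 0, 20, 0, 0, 0, 0, 0, 15, 0, 0, 0, 0, 0, 10, 0, 0, 0, 0, 0, 8, 0, 0, 0, 0, 0, 8, 0, 0, 0, 0, 0, 8, 0, 0, 0, 0, 0, 8, 0, 0, 0, 0, 0])

```text
clock: 8.8
tcp_pos: [0.4807, -0.0742, 0.0274]
eef_rot: [0.0, 0.764, 0.645, -0.0]
contact_force: [-1.7, -1.9, 0.7]
finger_gap: 0.045
gripper_force: 1.2
```

```bash
python3 -c "
from h import *
meas()"
```

```text
tcp s -256.11934036679924 -3.800477128982644 0.027429494923896257 8.8
scene 1004 [[-251.0, 32.0], [-246.0, -63.0], [-77.0, -52.0], [-83.0, 43.0]] (168.9051055908203, 95.27436828613281) 3.56040358543396 51.56201154803508
top 1121 [[-193.0, 34.0], [-188.0, -56.0], [-69.0, -49.0], [-75.0, 41.0]] (118.56571197509766, 90.12420654296875) 3.4503931999206543 48.77592815956366
```

apply_moves(steps=[6, 0, 0, 0, 0, 0, 6, 0, 0, 0, 0, 0, 6, 0, 0, 0, 0, 0, 0, 0, 0, 0, 0, 0])

```text
clock: 9.4
tcp_pos: [0.4837, -0.0558, 0.0272]
eef_rot: [-0.0, 0.764, 0.645, 0.0]
contact_force: [0.6, 0.4, -0.7]
finger_gap: 0.0451
gripper_force: 0.0
```

```bash
python3 -c "
from h import *
meas()"
```

```text
tcp s -237.4895746643165 -3.6855382422002423 0.02724890731509318 9.4
scene 914 [[-234.0, -62.0], [-81.0, -62.0], [-81.0, 31.0], [-234.0, 32.0]] (93.64210510253906, 152.71705627441406) 89.79344940185547 51.460535024753895
top 983 [[-160.0, -59.0], [-58.0, -59.0], [-58.0, 31.0], [-160.0, 31.0]] (90.13101959228516, 102.47371673583984) 89.86902618408203 48.69553727445597
```

The carton is square to the bay, 14 mm right of centre and inside the uprights. I'll re-centre the pusher behind it and push it in.

apply_moves(steps=[-8, 0, 0, 0, 0, 0, 0, 10, 0, 0, 0, 0, 8, 0, 0, 0, 0, 0, 8, 0, 0, 0, 0, 0, 10, 0, 0, 0, 0, 0, 10, 0, 0, 0, 0, 0, 10, 0, 0, 0, 0, 0, 10, 0, 0, 0, 0, 0, 10, 0, 0, 0, 0, 0, 10, 0, 0, 0, 0, 0, 8, 0, 0, 0, 0, 0, 0, 0, 0, 0, 0, 0])

```text
clock: 11.0
tcp_pos: [0.5061, 0.0179, 0.0271]
eef_rot: [-0.001, 0.764, 0.645, 0.0]
contact_force: [-0.5, -0.7, 0.7]
finger_gap: 0.0447
gripper_force: 0.0
```

```bash
python3 -c "
from h import *
meas()"
```

```text
tcp s -161.12301449808018 -13.304120184577801 0.027060431582004437 11.0
scene 457 [[-158.0, -60.0], [-83.0, -61.0], [-82.0, 31.0], [-157.0, 32.0]] (91.60906982421875, 75.37944030761719) 89.31869506835938 51.38904440108849Traceback (most recent call last):
  File "<string>", line 3, in <module>
    meas()
    ~~~~^^
  File "h.py", line 24, in meas
    k,l,st,_=cv2.connectedComponentsWithStats(m.astype(np.uint8)); m=l==1+st[1:,4].argmax()
                                                                          ~~~~~~~~~~~~~~~^^
ValueError: attempt to get argmax of an empty sequence
```

Still aligned. Next is 34 mm more, then a creep until the force shows contact with the strip.

apply_moves(steps=[8, 0, 0, 0, 0, 0, 8, 0, 0, 0, 0, 0, 8, 0, 0, 0, 0, 0, 6, 0, 0, 0, 0, 0, 4, 0, 0, 0, 0, 0, 2, 0, 0, 0, 0, 0])

```text
clock: 11.85
tcp_pos: [0.5123, 0.0525, 0.0273]
eef_rot: [0.0, 0.764, 0.645, 0.0]
contact_force: [-0.7, -0.8, -1.1]
finger_gap: 0.0449
gripper_force: 0.6
```

apply_moves(steps=[1, 0, 0, 0, 0, 0, 1, 0, 0, 0, 0, 0])

```text
clock: 12.1
tcp_pos: [0.5126, 0.0541, 0.0273]
eef_rot: [-0.0, 0.764, 0.645, -0.0]
contact_force: [0.4, -1.6, -1.1]
finger_gap: 0.0449
gripper_force: 0.6
```

apply_moves(steps=[1, 0, 0, 0, 0, 0, 1, 0, 0, 0, 0, 0])

```text
clock: 12.35
tcp_pos: [0.513, 0.0561, 0.0273]
eef_rot: [-0.0, 0.764, 0.645, 0.0]
contact_force: [-0.7, -1.0, -0.5]
finger_gap: 0.0449
gripper_force: 0.6
```

apply_moves(steps=[1, 0, 0, 0, 0, 0, 1, 0, 0, 0, 0, 0])

```text
clock: 12.6
tcp_pos: [0.5133, 0.0569, 0.0274]
eef_rot: [0.001, 0.764, 0.645, -0.001]
contact_force: [-0.2, -8.2, -0.9]
finger_gap: 0.0447
gripper_force: 4.1
```

apply_moves(steps=[1, 0, 0, 0, 0, 0, 0, 0, 0, 0, 0, 0])

```text
clock: 12.85
tcp_pos: [0.5134, 0.0569, 0.0274]
eef_rot: [0.002, 0.765, 0.645, -0.002]
contact_force: [-1.7, -10.4, -0.1]
finger_gap: 0.0448
gripper_force: 4.9
```

apply_moves(steps=[1, 0, 0, 0, 0, 0, 0, 0, 0, 0, 0, 0])

```text
clock: 13.1
tcp_pos: [0.5134, 0.0569, 0.0274]
eef_rot: [0.002, 0.765, 0.644, -0.003]
contact_force: [-1.1, -13.7, 1.6]
finger_gap: 0.0452
gripper_force: 6.7
```

The force rises and the tool has stopped, so the carton is against the strip. I'll retreat and check.

apply_moves(steps=[-5, 0, 0, 0, 0, 0, -20, 0, 0, 0, 0, 0, -40, 0, 0, 0, 0, 0, -40, 0, 0, 0, 0, 0, 0, 0, -40, 0, 0, 0, 0, 0, -40, 0, 0, 0, 0, 0, -40, 0, 0, 0, 0, 0, -40, 0, 0, 0, -30, 0, 0, 0, 0, 0, -30, 0, 0, 0, 0, 0, 0, 0, 0, 0, 0, 0, 0, 0, 0, 0, 0, 0])

```text
clock: 14.6
tcp_pos: [0.4859, -0.1021, 0.1873]
eef_rot: [-0.0, 0.764, 0.645, 0.0]
contact_force: [0.1, -0.0, 0.0]
finger_gap: 0.0449
gripper_force: 0.0
```

```bash
sed -i 's/S\[...,0\]<-45/S[...,0]<-62/; s/hsv\[...,2\]>60/hsv[...,2]>30/' h.py; python3 - <<'E'
from h import *
meas()
import glob
a=sorted(glob.glob('pics/scene_m1*'))[-1]; b=sorted(glob.glob('pics/top_m1*'))[-1]; print(a,b)
f=lambda p,s:cv2.resize(cv2.imread(p)[s],(400,400))
cv2.imwrite('pics/fin.png',np.hstack([f(a,np.s_[190:330,290:430]),f(b,np.s_[130:280,200:350])]))
E
```

```text
tcp s -282.72067097750875 -13.643020523798013 0.18725077865260586 14.6
scene 187 [[-114.0, 31.0], [-111.0, -61.0], [-81.0, -60.0], [-84.0, 32.0]] (30.131853103637695, 92.1478271484375) 1.5492714643478394 51.36428744722743
top 492 [[-111.0, 32.0], [-111.0, -58.0], [-62.0, -58.0], [-62.0, 32.0]] (48.73154067993164, 89.93335723876953) 0.13084323704242706 48.5904861175711
pics/scene_m14.60.png pics/top_m14.60.png
```

View pics/fin.png

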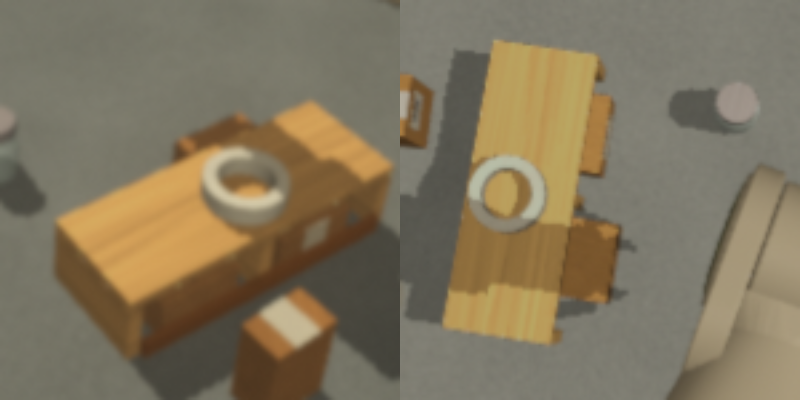

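The carton lies in the empty bay with its rear end at −111 mm (−110 expected), square to within about 0.1° in the top view. Its top end is visible behind the strip, and the neighbouring objects look undisturbed.

```bash
python3 -c "
from station import env
print(env.sign_off())"
```

```text
the job is handed in; nothing more can be done
None
```

The carton was tipped over towards the shelf and pushed flat into the empty bay until its top end met the back strip (about 14 mm right of the bay's centre), with nothing else seen to move, and the job is handed in.

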